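# Flip the status flag of the checked spark plug

## Robot

A 7-joint arm with a two-finger parallel gripper is mounted at the origin on a cart in front of the work surface, level with it; the furniture and walls round the work are solid. World frame = base frame: x ahead of the robot, y to its left, z up, the work surface at z = 0. Lengths are in m, angles in rad, forces in N, time in s.
With the tool pointing down it reaches from about 0.4 to 0.9 m from the base axis. Payload 5.6 kg.
Tool frame: the origin (TCP) lies on the centre line of the jaws, within the pads' length; the fingertips stand r.tips_ahead ahead of it and the grasp point (between the pads) lies 2 mm behind it (r.tips_ahead is the distance from the TCP to the fingertips, in m); z points along the fingers, x is the direction in which the jaws open and shut, and the axes are right-handed (so a half turn about z gives the same grasp; the last joint's range is limited). The gripper opens to 92 mm and grips with 3 to 60 N. Pads are 20 mm wide; open, the fingers measure 128 mm over their backs; the gripper's body (75 mm by 189 mm) begins 69 mm behind the grasp point.
Start: joints at [1.299, 0.468, -0.012, 1.603, 0.006, 1.071, -0.056], TCP at [0.147, -0.633, 0.232] pointing down, gripper open.
Joint ranges: [-2.53, 2.53], [-0.31, 2.02], [-1.57, 1.55], [0.28, 2.44], [-1.29, 4.43], [0.15, 1.84], [-2.92, 2.92]. Speed limits (rad/s): [2.57, 2.57, 3.14, 3.14, 3.14, 3.14, 3.14].

## Interface

Orientations are given as a unit quaternion [x, y, z, w].
In Python, from cell import monitor, viewer, ticket, r gives the robot as it stands.
- The arm moves only by the tool servo_tool, never from a script. Its arguments are lists of equal length, an entry for each row: "rot": the turn, a rotation vector about the tool's x, y, z in degrees, a list of three; "travel": the shift along the tool's x, y, z in cm, a list of three; "jaw": the opening in per cent of the stroke, from 0 (shut) to 100 (fully open). A call has 1 to 20 rows; each row shifts and turns the commanded pose from where the row before left it, along the tool's axes as they then stand; what a row does not reach is not made up. A row lasts 1/8 s, in which the tool goes at most 62.5 mm and 10.7 degrees, less where a joint would pass 70% of its speed; a pose out of reach is approached as far as the arm can. A call with a gripper value outside its range is refused whole. The fingers move at their own pace and stop on an object; the grip force is fixed at half the most. Time passes only in rows, so rows that do not move let the fingers close. It gives the time, the measured TCP pose, the force and the opening at its end, in the units of the state.
- monitor.observe(): the state, without advancing time (a new reading comes with each control period).
- viewer.grab_frame(name): name is "scene" or "top"; returns (picture, depth): 420x560x3 uint8, red, green, blue; 420x560 float32, m along the optical axis (not along the pixel's ray), 0 where there is no reading.
- viewer.camera_info(name): a dict with "fx", "fy", "cx", "cy" (pixels), "extrinsics" (4x4, takes a point from camera to world coordinates). Camera axes: x right, y down, z forward; pixel columns grow to the right and rows downward; lengths in m; the calibration is good to about 2 mm. A picture is of the moment at which its call begins. camera_info takes no time and is no camera call.
- ticket.close_job(): hands the job in, once; it reports no verdict.
The state is a dict: "time_s": time; "joints": joint angles; "joint_vel": joint speeds; "joint_torque": joint torques, N m; "ee_pos": TCP position; "ee_rot": TCP orientation; "wrist_force": force on the tool from outside, world axes, zero at the start; "torque": the same for the moment, N m; "width": finger opening in m.
Only numpy, scipy, OpenCV 4.12 (cv2) and the standard library are available. Lean on these libraries where they do the work, as an engineer would, in place of code of your own. Each camera call takes 0.05 s, during which the arm holds its last target.

## Task

The spark plug in the flag rack has been checked: pressing and pushing gently with your fingertips, without gripping anything, flip the flag in front of its bay right over its pivot (pressing the flag's short tail down raises it, then push it over), and press it down flat on its far rest so that the cross faces up, then take your hand away. Leave the other two flags as they are, and do not move or pick up the parts in the bays, the caliper or the tape roll.

Things in the scene. Friction and masses are not known exactly. Their poses are not given: they have to be found in the camera images.
- rack: Grey fixed rack, plate 182 x 284 x 10 mm, three flag stations in a row along y, 90 mm apart. Origin on the table below the middle pivot; x away from the robot's side, towards the parts bays; y to the left. Plate from x = -59 to 123 mm. Pivots at x = 0, 60 mm up. Rubber posts at x = -44 and 44 mm (top 57.5 mm) carry each lying flag. Ribs 7 mm high part the bays.
- flag_1 (a joint): Hinge of the left (rack y = +90 mm) flag. 0: leaf level on its near post (rack -x), ring mark up, tail towards rack +x. Grows as the leaf swings up (1.57: leaf upright, tail straight down) and over; 3.14: leaf level on its far post (rack +x), cross mark up. Hard stops at both ends. Stiff (0.03 N m), stays where it is left. Pressing the tail down raises the leaf. Starts at 0 to 0.2.
- pivot_1 (a point): Axis point of the left (rack y = +90 mm) flag, 60 mm above the table, axes as the rack's. The flag is a flat 5 mm aluminium paddle: leaf 56 mm wide, free edge 52 mm from the pivot; opposite it a grooved tail 26 mm wide, end 36 mm from the pivot. Two lugs hold it, 17 to 24 mm either side in y, 14 mm wide in x, top 66 mm above the table.
- bay_1 (a point): Centre of the floor of the left (rack y = +90 mm) parts bay, 84 mm behind (rack +x of) the pivot of the flag it belongs to, 10 mm above the table. The bay is about 85 mm wide in y and is at x = 57 to 117 mm of the rack.
- flag_2 (a joint): Hinge of the middle (rack y = 0) flag. 0: leaf level on its near post (rack -x), ring mark up, tail towards rack +x. Grows as the leaf swings up (1.57: leaf upright, tail straight down) and over; 3.14: leaf level on its far post (rack +x), cross mark up. Hard stops at both ends. Stiff (0.03 N m), stays where it is left. Pressing the tail down raises the leaf. Starts at 0 to 0.2.
- pivot_2 (a point): Axis point of the middle (rack y = 0) flag, 60 mm above the table, axes as the rack's. The flag is a flat 5 mm aluminium paddle: leaf 56 mm wide, free edge 52 mm from the pivot; opposite it a grooved tail 26 mm wide, end 36 mm from the pivot. Two lugs hold it, 17 to 24 mm either side in y, 14 mm wide in x, top 66 mm above the table.
- bay_2 (a point): Centre of the floor of the middle (rack y = 0) parts bay, 84 mm behind (rack +x of) the pivot of the flag it belongs to, 10 mm above the table. The bay is about 85 mm wide in y and is at x = 57 to 117 mm of the rack.
- flag_3 (a joint): Hinge of the right (rack y = -90 mm) flag. 0: leaf level on its near post (rack -x), ring mark up, tail towards rack +x. Grows as the leaf swings up (1.57: leaf upright, tail straight down) and over; 3.14: leaf level on its far post (rack +x), cross mark up. Hard stops at both ends. Stiff (0.03 N m), stays where it is left. Pressing the tail down raises the leaf. Starts at 0 to 0.2.
- pivot_3 (a point): Axis point of the right (rack y = -90 mm) flag, 60 mm above the table, axes as the rack's. The flag is a flat 5 mm aluminium paddle: leaf 56 mm wide, free edge 52 mm from the pivot; opposite it a grooved tail 26 mm wide, end 36 mm from the pivot. Two lugs hold it, 17 to 24 mm either side in y, 14 mm wide in x, top 66 mm above the table.
- bay_3 (a point): Centre of the floor of the right (rack y = -90 mm) parts bay, 84 mm behind (rack +x of) the pivot of the flag it belongs to, 10 mm above the table. The bay is about 85 mm wide in y and is at x = 57 to 117 mm of the rack.
- spark_plug: Spark plug lying across its bay, 74 mm long (along its y), 21 mm wide, 24 mm high, white insulator and metal thread. Origin at the centre of its underside. Loose.
- bearing: Ball bearing, ring 62 mm across and 16 mm high, lying flat in its bay. Origin at the centre of its underside. Loose.
- valve_spring: Coil valve spring, 30 mm across and 42 mm high, standing in its bay. Origin at the centre of its underside. Loose.
- caliper: Vernier caliper, 215 mm long (its y), 68 mm wide, 8 mm high, lying on the table to the left of the rack. Origin at the centre of its underside. Loose.
- tape: Roll of black tape, 58 mm across and 19 mm high, lying on the table to the right of the rack. Origin at the centre of its underside. Loose.

How it is judged:
On the way, in this order (a step that is already met when the one before it is completed fails the run):
1. the spark plug's flag is turned up past upright (((horizontal distance between spark_plug and bay_1 below 0.045 m and value of joint flag_1 above 1.6 rad) or (horizontal distance between spark_plug and bay_2 below 0.045 m and value of joint flag_2 above 1.6 rad) or (horizontal distance between spark_plug and bay_3 below 0.045 m and value of joint flag_3 above 1.6 rad))).
2. the spark plug's flag lies flat on its far rest (((horizontal distance between spark_plug and bay_1 below 0.045 m and value of joint flag_1 above 3 rad and value of joint each of flag_2, flag_3 below 0.5 rad) or (horizontal distance between spark_plug and bay_2 below 0.045 m and value of joint flag_2 above 3 rad and value of joint each of flag_1, flag_3 below 0.5 rad) or (horizontal distance between spark_plug and bay_3 below 0.045 m and value of joint flag_3 above 3 rad and value of joint each of flag_1, flag_2 below 0.5 rad))), for 0.2 s.
At the end, for the whole second after the job is handed in: The flag of the bay that holds the spark plug lies on its far rest within 8 degrees (joint above 3.0 of 3.14) and is at rest, the other two flags are still on their near side (joint below 0.5), and no part, caliper or tape roll is more than 20 mm from where it was ((((horizontal distance between spark_plug and bay_1 below 0.045 m and value of joint flag_1 above 3 rad and value of joint each of flag_2, flag_3 below 0.5 rad) and velocity of joint flag_1 between -0.05 and 0.05 rad/s) or ((horizontal distance between spark_plug and bay_2 below 0.045 m and value of joint flag_2 above 3 rad and value of joint each of flag_1, flag_3 below 0.5 rad) and velocity of joint flag_2 between -0.05 and 0.05 rad/s) or ((horizontal distance between spark_plug and bay_3 below 0.045 m and value of joint flag_3 above 3 rad and value of joint each of flag_1, flag_2 below 0.5 rad) and velocity of joint flag_3 between -0.05 and 0.05 rad/s)) and distance of each of bearing, spark_plug, valve_spring, caliper, tape from where it was at the start of the episode below 0.02 m); the robot touches nothing.
It fails at once if a flag of another bay is turned up (joint above 0.5) ((not (horizontal distance between spark_plug and bay_1 below 0.045 m) and value of joint flag_1 above 0.5 rad) or (not (horizontal distance between spark_plug and bay_2 below 0.045 m) and value of joint flag_2 above 0.5 rad) or (not (horizontal distance between spark_plug and bay_3 below 0.045 m) and value of joint flag_3 above 0.5 rad)).
It fails at once if the fingers squeeze or press the rack or a flag with more than 35 N (contact force between the fingers and rack above 35 N).
It fails at once if a part in a bay is moved by more than 20 mm, or lifted (distance of any of bearing, spark_plug, valve_spring from where it was at the start of the episode above 0.02 m).
It fails at once if the caliper or the tape roll is moved by more than 20 mm, or lifted (distance of any of caliper, tape from where it was at the start of the episode above 0.02 m).
It also fails if it takes over 45 s, if anything falls off the work surface, if the arm or the gripper's body presses on something with over 40 N, if the wrist force passes 120 N, or if a joint passes its speed limit or range.

## Working session

There is one attempt and no reset: what is moved stays moved. The work goes in short steps, Python scripts to look and compute and a tool call to move; the robot and the scene stay as the last step left them, time stands still between calls to the robot, and variables do not carry over. Pictures are saved under pics/ and viewed, and the job is handed in when it is done.

Besides the shell and the picture viewer there is one more tool, called as name(argument=value, ...) on one line, values as JSON. servo_tool: Moves the arm, as the interface text tells. Its arguments: {"type":"object","properties":{"rot":{"type":"array","items":{"type":"array","items":{"type":"number"}}},"travel":{"type":"array","items":{"type":"array","items":{"type":"number"}}},"jaw":{"type":"array","items":{"type":"number"}}},"required":["rot","travel","jaw"]}

```bash
ls; mkdir -p pics; python3 - <<'E'
from cell import monitor, viewer, ticket, r
import cv2,numpy as np
print(r.tips_ahead); print(monitor.observe())
for n in("scene","top"):
    p,d=viewer.grab_frame(n); cv2.imwrite(f"pics/{n}0.png",p[:,:,::-1]); np.save(f"pics/{n}0.npy",d); c=viewer.camera_info(n);print(n,c)
E
```

```text
pics
0.017
{'time_s': 0.0, 'joints': array([ 1.29899747,  0.46835642, -0.01157817,  1.60362031,  0.00601358,
        1.07137816, -0.05634058]), 'joint_vel': array([ 9.34006493e-04, -3.82607938e-04,  7.45937296e-04,  1.09227773e-03,
        7.03113700e-04,  9.64722586e-04,  1.56972536e-05]), 'joint_torque': array([-3.52744291e-04, -5.20566094e+01, -1.24696569e-02, -2.43747944e+01,
       -5.65528439e-02,  1.72497262e-02,  1.48353097e-04]), 'ee_pos': array([ 0.14721672, -0.63254869,  0.23065515]), 'ee_rot': array([ 7.83163453e-01, -6.21815294e-01, -7.19449303e-04, -4.78792509e-04]), 'wrist_force': array([-0.10257882,  0.29287771,  0.42751507]), 'torque': array([ 0.00773448, -0.04046462, -0.01947535]), 'width': 0.09173689573160115}
scene {'fx': 438.74738615464116, 'fy': 438.74738615464116, 'cx': 278.3979601580326, 'cy': 208.3836208993634, 'extrinsics': array([[ 0.5129837 , -0.58767234,  0.62569078, -0.0499472 ],
       [-0.85823624, -0.33696486,  0.38715014, -0.00663118],
       [-0.01668162, -0.73559221, -0.67721918,  0.64542949],
       [ 0.        ,  0.        ,  0.        ,  1.        ]])}
top {'fx': 441.73221367533444, 'fy': 441.73221367533444, 'cx': 280.185661586051, 'cy': 215.8972461547594, 'extrinsics': array([[-1.33695478e-02, -9.88457904e-01,  1.50904699e-01,
         3.94652499e-01],
       [-9.99906055e-01,  1.36725604e-02,  9.70536963e-04,
         3.22933271e-01],
       [-3.02258854e-03, -1.50877546e-01, -9.88547839e-01,
         9.00843688e-01],
       [ 0.00000000e+00,  0.00000000e+00,  0.00000000e+00,
         1.00000000e+00]])}
```

View pics/scene0.png

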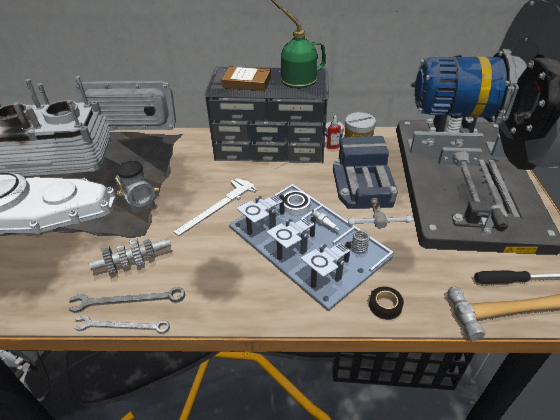

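View pics/top0.png

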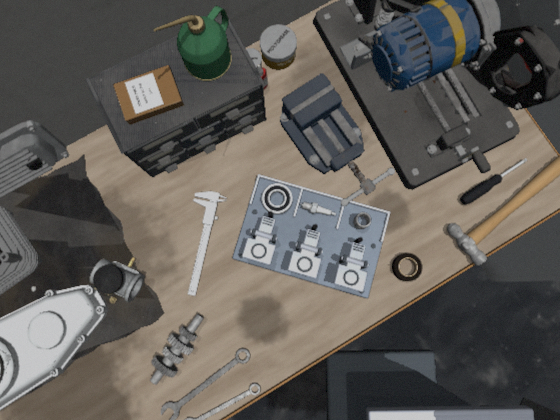

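```bash
cat > h.py <<'E'
import numpy as np,cv2
from cell import viewer
C={n:viewer.camera_info(n) for n in("scene","top")}
def ray(n,u,v,z):
    c=C[n];E=c["extrinsics"];d=E[:3,:3]@np.array([(u-c["cx"])/c["fx"],(v-c["cy"])/c["fy"],1]);o=E[:3,3]
    return o+d*(z-o[2])/d[2]
def dep(n,u,v,D):
    c=C[n];E=c["extrinsics"];z=D[v,u];return E[:3,:3]@(np.array([(u-c["cx"])/c["fx"],(v-c["cy"])/c["fy"],1])*z)+E[:3,3]
def proj(n,p):
    c=C[n];E=c["extrinsics"];q=E[:3,:3].T@(np.array(p)-E[:3,3]);return c["fx"]*q[0]/q[2]+c["cx"],c["fy"]*q[1]/q[2]+c["cy"]
E
python3 - <<'E'
from h import *
p=cv2.imread("pics/top0.png");D=np.load("pics/top0.npy");S=np.load("pics/scene0.npy")
cv2.imwrite("pics/topz.png",cv2.resize(p[165:305,220:400],None,fx=4,fy=4,interpolation=cv2.INTER_CUBIC))
q=cv2.imread("pics/scene0.png")
cv2.imwrite("pics/scenez.png",cv2.resize(q[170:310,220:400],None,fx=4,fy=4,interpolation=cv2.INTER_CUBIC))
for u,v in[(257,177),(389,210),(369,296),(234,258)]: print(ray("top",u,v,.01).round(4))
for u,v in[(261,252),(305,264),(350,278)]: print(ray("top",u,v,.0625).round(4),dep("top",u,v,D).round(4))
E
```

```text
[0.6127 0.3707 0.01  ]
[0.5398 0.1014 0.01  ]
[0.3675 0.1498 0.01  ]
[0.4463 0.4178 0.01  ]
[0.4539 0.3611 0.0625] [0.4536 0.3609 0.0663]
[0.4301 0.2781 0.0625] [0.4299 0.2784 0.0669]
[0.4028 0.1942 0.0625] [0.3947 0.3229 0.9008]
```

```bash
ls -la pics
```

```text
total 3604
drwxr-xr-x 2 agent agent   4096 Dec  6 18:55 .
drwxr-xr-x 3 agent agent   4096 Dec  6 18:55 ..
-rw-r--r-- 1 agent agent 940928 Dec  6 18:55 scene0.npy
-rw-r--r-- 1 agent agent 378834 Dec  6 18:55 scene0.png
-rw-r--r-- 1 agent agent 522502 Dec  6 18:55 scenez.png
-rw-r--r-- 1 agent agent 940928 Dec  6 18:55 top0.npy
-rw-r--r-- 1 agent agent 416723 Dec  6 18:55 top0.png
-rw-r--r-- 1 agent agent 471354 Dec  6 18:55 topz.png
```

View pics/topz.png

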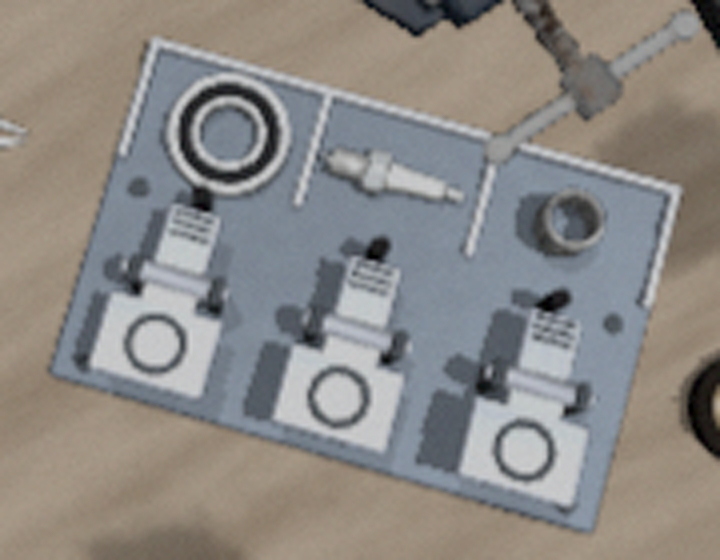

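View pics/scenez.png

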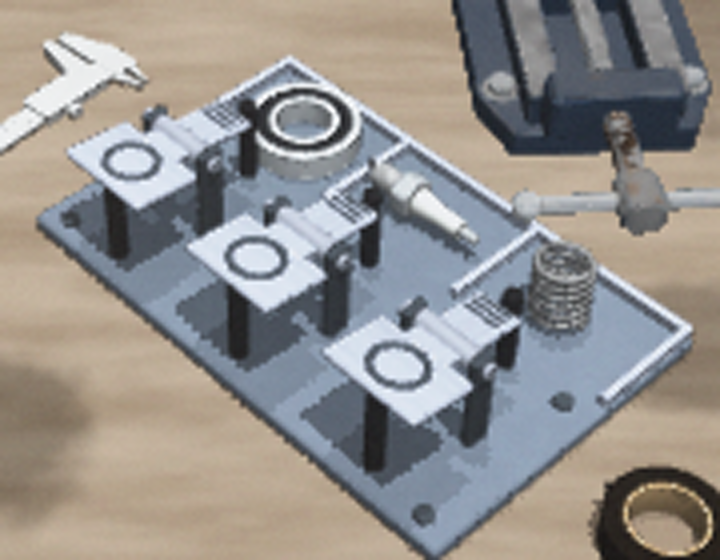

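```bash
python3 - <<'E'
from h import *
D=np.load("pics/top0.npy");S=np.load("pics/scene0.npy")
z=lambda a,b:(220+(a+.5)/4-.5,165+(b+.5)/4-.5)
R=[ray("top",*z(*q),.067) for q in[(155,344),(338,397),(523,450)]]
for x in R: print("ring",x.round(4))
print(np.linalg.norm(R[0]-R[2]))
F=[ray("top",*z(*q),.01) for q in[(52,375),(592,530)]]
B=[ray("top",*z(*q),.017) for q in[(152,40),(682,188)]]
print(F,B,np.linalg.norm(F[0]-F[1]),np.linalg.norm(B[0]-B[1]),np.linalg.norm(B[0]-F[0]),np.linalg.norm(B[1]-F[1]))
y=np.mean([F[0]-F[1],B[0]-B[1],R[0]-R[2]],0);print(np.degrees(np.arctan2(-y[0],y[1])))
# from scene
zs=lambda a,b:(220+(a+.5)/4-.5,170+(b+.5)/4-.5)
for q in[(131,161),(257,258),(397,366)]: print("ringS",ray("scene",*zs(*q),.067).round(4))
# depth points on leafs: heights map
pts=[]
for n,DD in(("top",D),("scene",S)):
  for v in range(170,305):
    for u in range(220,400):
      if DD[v,u]>0:
        p=dep(n,u,v,DD)
        pts.append((*p,n=="top"))
np.save("pics/pts.npy",np.array(pts))
P=np.array(pts); print(len(P)); 
for k in(0,1): print(np.histogram(P[P[:,3]==k][:,2],bins=np.arange(-.01,.12,.005)))
E
```

```text
ring [0.4562 0.3658 0.067 ]
ring [0.4302 0.28   0.067 ]
ring [0.4044 0.1941 0.067 ]
0.17933219528331948
[array([0.44555198, 0.4206092 , 0.01      ]), array([0.36530146, 0.1525919 , 0.01      ])] [array([0.61594699, 0.36898206, 0.017     ]), array([0.53524672, 0.10102357, 0.017     ])] 0.2797738735430523 0.279846894596392 0.17818197999362198 0.17773486711392292
-16.73669291286482
ringS [0.4556 0.3657 0.067 ]
ringS [0.4298 0.2797 0.067 ]
ringS [0.4042 0.195  0.067 ]
48393
(array([  16, 9614, 1316, 5152, 1236, 1301,  609,  440,  299,  647,  538,
        282,  315,  471, 1110,  819,   24,    0,    0,    0,    0,    0,
          0,    0,    0]), array([-0.01 , -0.005,  0.   ,  0.005,  0.01 ,  0.015,  0.02 ,  0.025,
        0.03 ,  0.035,  0.04 ,  0.045,  0.05 ,  0.055,  0.06 ,  0.065,
        0.07 ,  0.075,  0.08 ,  0.085,  0.09 ,  0.095,  0.1  ,  0.105,
        0.11 ,  0.115]))
(array([  27, 6991, 4103, 4505, 3242,  612,  384,  419,   84,  176,  299,
        157,   50,  416, 1188, 1460,   91,    0,    0,    0,    0,    0,
          0,    0,    0]), array([-0.01 , -0.005,  0.   ,  0.005,  0.01 ,  0.015,  0.02 ,  0.025,
        0.03 ,  0.035,  0.04 ,  0.045,  0.05 ,  0.055,  0.06 ,  0.065,
        0.07 ,  0.075,  0.08 ,  0.085,  0.09 ,  0.095,  0.1  ,  0.105,
        0.11 ,  0.115]))
```

```bash
cat >> h.py <<'E'
psi=np.radians(-16.74);X=np.array([np.cos(psi),np.sin(psi),0]);Y=np.array([-np.sin(psi),np.cos(psi),0]);O=np.array([.4598,.2700,0])
def rk(p): p=np.asarray(p)-O; return np.array([p@X,p@Y,p[2]])
def wd(q): return O+q[0]*X+q[1]*Y+np.array([0,0,q[2]])
E
python3 - <<'E'
from h import *
z=lambda a,b:(220+(a+.5)/4-.5,165+(b+.5)/4-.5)
for q in[(133,270),(215,290),(312,325),(392,345),(490,378),(580,397)]: print(rk(ray("top",*z(*q),.063)).round(4))
print("corners leaf2")
for q in[(290,345),(407,372),(388,452),(272,418)]: print(rk(ray("top",*z(*q),.067)).round(4))
print("tail2")
for q in[(352,253),(401,265),(385,325)]: print(rk(ray("top",*z(*q),.06)).round(4))
P=np.load("pics/pts.npy")
Q=np.array([rk(p[:3]) for p in P])
for k in(0,1):
  for yc in(.09,0,-.09):
    m=(P[:,3]==k)&(abs(Q[:,1]-yc)<.011)&(Q[:,0]>-.048)&(Q[:,0]<-.015)&(Q[:,2]>.055)
    c=np.polyfit(Q[m,0],Q[m,2],1);print(k,yc,m.sum(),c,-np.degrees(np.arctan(c[0])))
  m=(P[:,3]==k)&(abs(Q[:,0]-.084)<.04)&(abs(Q[:,1])<.045)&(Q[:,2]>.02);print("plug",m.sum(),Q[m].max(0),Q[m].min(0),Q[m].mean(0))
  # far obstacles around above rack
  m=(P[:,3]==k)&(Q[:,2]>.02)&(Q[:,0]>.1)&(abs(Q[:,1])<.16);print("obst",Q[m].max(0) if m.any() else 0,Q[m].min(0) if m.any() else 0)
E
```

```text
[0.0002 0.111  0.063 ]
[0.0017 0.0708 0.063 ]
[-0.0017  0.0219  0.063 ]
[-0.0004 -0.0171  0.063 ]
[-0.0027 -0.0657  0.063 ]
[ 0.0004 -0.1088  0.063 ]
corners leaf2
[-0.014   0.0293  0.067 ]
[-0.011 -0.027  0.067]
[-0.0495 -0.0282  0.067 ]
[-0.0492  0.0282  0.067 ]
tail2
[0.0372 0.0127 0.06  ]
[ 0.038  -0.0114  0.06  ]
[ 0.0082 -0.0116  0.06  ]
0 0.09 122 [-0.09173329  0.06196187] 5.241261472722042
0 0 142 [-0.06369077  0.06311029] 3.644289979422904
0 -0.09 175 [-0.09933284  0.06339877] 5.672743712706027
plug 247 [0.11373903 0.04195676 0.0576497 ] [ 0.04416501 -0.04490982  0.0200184 ] [ 0.08268806 -0.00043936  0.02923484]
obst [0.28493704 0.11429331 0.05602714] [ 0.10013451 -0.10601939  0.02007961]
1 0.09 200 [-0.1021169   0.06287901] 5.830656207772514
1 0 206 [-0.0940845   0.06352407] 5.374823005142792
1 -0.09 208 [-0.14580353  0.06310888] 8.295473077228918
plug 270 [0.1208294  0.03960349 0.05931769] [ 0.0443319  -0.04488629  0.02007384] [ 0.08647062 -0.00035977  0.03025185]
obst [0.20846909 0.11172189 0.05126012] [ 0.10003502 -0.1393135   0.02007384]
```

```bash
python3 - <<'E'
from h import *
for n in("top","scene"):
  D=np.load(f"pics/{n}0.npy");c=C[n];v,u=np.mgrid[:420,:560]
  p=np.stack([(u-c["cx"])/c["fx"]*D,(v-c["cy"])/c["fy"]*D,D],-1)@c["extrinsics"][:3,:3].T+c["extrinsics"][:3,3]
  p=p[D>0];r=np.hypot(p[:,0],p[:,1]);a=np.degrees(np.arctan2(p[:,1],p[:,0]))
  for lo in range(-60,60,10):
    print(n,lo,[ (round(float(p[m][:,2].max()),3) if (m:=(a>=lo)&(a<lo+10)&(r>=q)&(r<q+.08)).any() else None) for q in(.4,.48,.56,.64,.72)])
E
```

```text
top -60 [-0.698, -0.696, -0.697, -0.697, -0.699]
top -50 [-0.697, -0.695, -0.238, None, None]
top -40 [-0.698, -0.697, -0.159, -0.139, None]
top -30 [-0.706, 0.002, 0.024, 0.024, 0.023]
top -20 [0.028, 0.025, 0.026, 0.043, 0.08]
top -10 [0.031, 0.028, 0.121, 0.358, 0.382]
top 0 [0.022, 0.005, 0.045, 0.291, 0.323]
top 10 [0.022, 0.06, 0.051, 0.294, 0.309]
top 20 [0.073, 0.069, 0.063, 0.044, 0.083]
top 30 [0.014, 0.072, 0.071, 0.029, 0.011]
top 40 [0.005, 0.009, 0.07, 0.011, 0.011]
top 50 [0.014, 0.012, 0.048, 0.087, 0.114]
scene -60 [None, None, None, None, None]
scene -50 [None, None, None, None, None]
scene -40 [None, None, None, None, None]
scene -30 [None, 0.001, -0.136, -0.255, -0.246]
scene -20 [0.026, 0.024, 0.023, 0.041, 0.041]
scene -10 [0.028, 0.027, 0.12, 0.357, 0.401]
scene 0 [0.021, 0.002, 0.045, 0.337, 0.345]
scene 10 [0.02, 0.058, 0.049, 0.294, 0.307]
scene 20 [0.072, 0.067, 0.059, 0.042, 0.081]
scene 30 [0.012, 0.069, 0.07, 0.027, 0.008]
scene 40 [0.002, 0.009, 0.068, 0.009, 0.009]
scene 50 [0.009, 0.011, 0.044, 0.084, 0.112]
```

servo_tool(rot=[[0,0,0],[0,0,0],[0,0,0],[0,0,-7],[0,0,-7],[0,0,-7],[0,0,-7],[0,0,-7],[0,0,-7],[0,0,-7],[0,0,-7],[0,0,-7],[0,0,-7],[0,0,-7],[0,0,-7],[0,0,-7],[0,0,-7]], travel=[[-5.7,0,0],[-5.7,0,0],[-5.6,0,0],[-0.36,-5.85,0],[-0.36,-5.85,0],[-0.36,-5.85,0],[-0.36,-5.85,0],[-0.36,-5.85,0],[-0.36,-5.85,0],[-0.36,-5.85,0],[-0.36,-5.85,0],[-0.36,-5.85,0],[-0.36,-5.85,0],[-0.36,-5.85,0],[-0.36,-5.85,0],[-0.36,-5.85,0],[-0.36,-5.85,0]], jaw=[0,0,0,0,0,0,0,0,0,0,0,0,0,0,0,0,0])

```text
time_s: 2.22
ee_pos: [0.4471, 0.1747, 0.2314]
ee_rot: [0.983, 0.185, 0.0, -0.0]
wrist_force: [0.7, -0.4, -0.1]
width: 0.0004
```

```bash
cat > st.py <<'E'
from h import *
from cell import monitor
from scipy.spatial.transform import Rotation as R
import sys
o=monitor.observe();p=o["ee_pos"];M=R.from_quat(o["ee_rot"]).as_matrix()
tip=p+M[:,2]*.017
print("t",o["time_s"],"tip rack mm",(rk(tip)*1000).round(1),"z axis",M[:,2].round(3),"yaw tool x vs rack y deg",np.degrees(np.arctan2(-M[:,0]@X,M[:,0]@Y)).round(2),"F",o["wrist_force"].round(1),"j",o["joints"].round(2))
if len(sys.argv)>1:
    t=wd(np.array(list(map(float,sys.argv[1:4])))/1000); print("travel cm",(M.T@(t-tip)*100).round(2))
E
python3 st.py 24 0 110
```

```text
t 2.225 tip rack mm [ 15.3 -94.9 214.4] z axis [-0.  0. -1.] yaw tool x vs rack y deg -51.95 F [ 0.7 -0.4 -0.1] j [ 0.25  0.28 -0.8   1.97  0.24  0.99 -0.29]
travel cm [ 6.54 -6.93 10.45]
```

servo_tool(rot=[[0,0,-10.4],[0,0,-10.4],[0,0,-10.4],[0,0,-10.4],[0,0,-10.4],[0,0,0],[0,0,0],[0,0,0],[0,0,0],[0,0,0]], travel=[[0,0,0],[0,0,0],[0,0,0],[0,0,0],[0,0,0],[4.7,0.4,0],[4.8,0.5,0],[0,0,5],[0,0,5],[0,0,0]], jaw=[0,0,0,0,0,0,0,0,0,0])

```text
time_s: 3.48
ee_pos: [0.4814, 0.2598, 0.1283]
ee_rot: [0.803, 0.596, -0.004, -0.001]
wrist_force: [-0.3, 0.2, 1.0]
width: 0.0003
```

```bash
python3 st.py 24 0 75; python3 - <<'E'
from h import *
p,d=viewer.grab_frame("scene"); cv2.imwrite("pics/s1.png",cv2.resize(p[120:320,180:440,::-1],None,fx=3,fy=3)); 
E
```

```text
t 3.475 tip rack mm [ 23.5  -3.6 111.3] z axis [-0.007 -0.003 -1.   ] yaw tool x vs rack y deg -0.12 F [-0.3  0.2  1. ] j [ 0.08  0.6  -0.83  1.89  0.55  0.91  0.25]
travel cm [0.38 0.07 3.63]
```

View pics/s1.png

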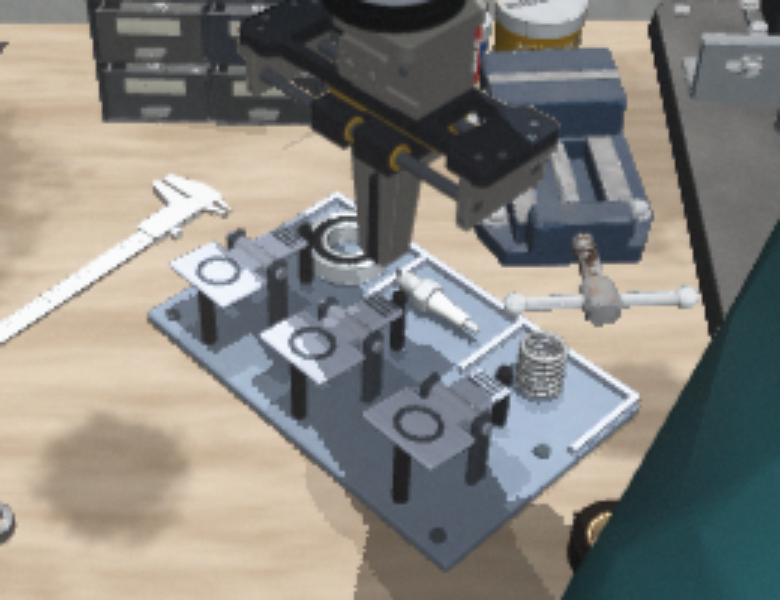

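servo_tool(rot=[[0,0,0],[0,0,0],[0,0,0],[0,0,0],[0,0,0],[0,0,0],[0,0,0],[0,0,0]], travel=[[0.4,-0.15,1.0],[0,0,2.0],[0,0,1.0],[0,0,0.5],[0,0,0.5],[0,0,0.5],[0,0,0.5],[0,0,0]], jaw=[0,0,0,0,0,0,0,0])

```text
time_s: 4.53
ee_pos: [0.4836, 0.2658, 0.0714]
ee_rot: [0.803, 0.596, 0.0, -0.0]
wrist_force: [-0.3, 0.2, 0.9]
width: 0.0003
```

```bash
python3 st.py 22 0 40
```

```text
t 4.525 tip rack mm [24.   2.8 54.4] z axis [ 0.  0. -1.] yaw tool x vs rack y deg -0.14 F [-0.3  0.2  0.9] j [ 0.02  0.67 -0.76  1.92  0.64  0.81  0.18]
travel cm [-0.28 -0.2   1.44]
```

servo_tool(rot=[[0,0,0],[0,0,0],[0,0,0],[0,0,0],[0,0,0],[0,0,0]], travel=[[-0.2,-0.2,0.4],[0,0,0.3],[0,0,0.3],[0,0,0.3],[0,0,0.3],[0,0,0]], jaw=[0,0,0,0,0,0])

```text
time_s: 5.28
ee_pos: [0.4808, 0.264, 0.0551]
ee_rot: [0.803, 0.596, -0.0, -0.0]
wrist_force: [-0.1, 0.3, 0.1]
width: 0.0003
```

```bash
python3 st.py 22 0 40; python3 - <<'E'
from h import *
p,d=viewer.grab_frame("scene"); cv2.imwrite("pics/s2.png",cv2.resize(p[120:320,180:440,::-1],None,fx=3,fy=3)); 
E
```

```text
t 5.275 tip rack mm [21.8  0.3 38.1] z axis [-0.001 -0.    -1.   ] yaw tool x vs rack y deg -0.16 F [-0.1  0.3  0.1] j [ 0.    0.69 -0.74  1.93  0.66  0.78  0.16]
travel cm [-0.03  0.02 -0.19]
```

View pics/s2.png

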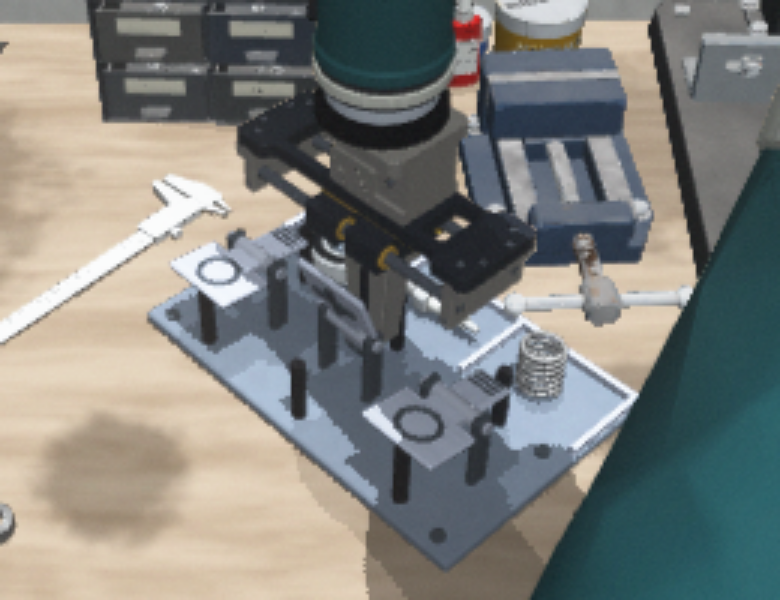

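servo_tool(rot=[[0,0,0],[0,0,0],[0,0,0],[0,0,0],[0,0,0],[0,0,0],[0,0,0]], travel=[[0,0,-3],[0,0,-5],[0,0,-2.5],[0,-3.5,0],[0,-3.7,0],[0,0,0],[0,0,0]], jaw=[0,0,0,0,0,0,0])

```text
time_s: 6.2
ee_pos: [0.4126, 0.2848, 0.1605]
ee_rot: [0.803, 0.595, -0.0, 0.0]
wrist_force: [0.5, 0.0, 0.8]
width: 0.0005
```

```bash
python3 st.py -50 0 85; python3 - <<'E'
from h import *
p,d=viewer.grab_frame("scene"); cv2.imwrite("pics/s3.png",cv2.resize(p[120:320,180:440,::-1],None,fx=3,fy=3)); 
E
```

```text
t 6.2 tip rack mm [-49.5   0.6 143.5] z axis [ 0. -0. -1.] yaw tool x vs rack y deg -0.17 F [0.5 0.  0.8] j [ 0.06  0.48 -0.9   1.98  0.48  0.91  0.18]
travel cm [-0.06 -0.05  5.85]
```

View pics/s3.png

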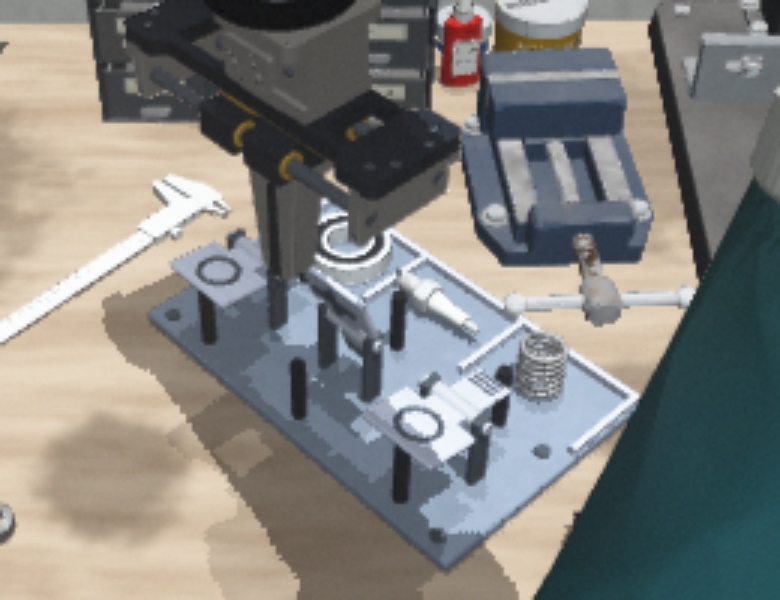

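servo_tool(rot=[[0,0,0],[0,0,0],[0,0,0],[0,0,0],[0,0,0],[0,0,0],[0,0,0],[0,0,0],[0,0,0],[0,0,0]], travel=[[0,0,3],[0,0,2.8],[0,0,0],[0,1,0],[0,1,0],[0,1,0],[0,1,0],[0,1,0],[0,0.5,0],[0,0,0]], jaw=[0,0,0,0,0,0,0,0,0,0])

```text
time_s: 7.5
ee_pos: [0.4652, 0.2689, 0.1024]
ee_rot: [0.803, 0.595, 0.0, 0.0]
wrist_force: [-0.8, 1.0, 0.5]
width: 0.0004
```

```bash
python3 st.py 20 0 85; python3 - <<'E'
from h import *
p,d=viewer.grab_frame("scene"); cv2.imwrite("pics/s4.png",cv2.resize(p[120:320,180:440,::-1],None,fx=3,fy=3)); 
E
```

```text
t 7.5 tip rack mm [ 5.5  0.5 85.4] z axis [ 0. -0. -1.] yaw tool x vs rack y deg -0.19 F [-0.8  1.   0.5] j [ 0.04  0.61 -0.81  1.94  0.59  0.84  0.19]
travel cm [-0.04  1.45  0.04]
```

View pics/s4.png

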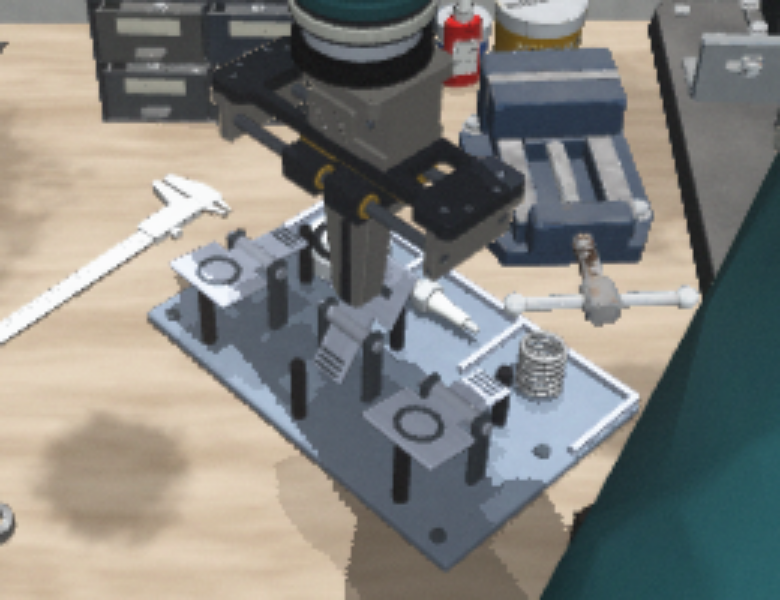

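servo_tool(rot=[[0,0,0],[0,0,0],[0,0,0],[0,0,0],[0,0,0],[0,0,0],[0,0,0],[0,0,0],[0,0,0],[0,0,0]], travel=[[0,0.8,0],[0,0.7,0],[0,0,0],[0,-0.3,-2.5],[0,2.2,0],[0,0,1.5],[0,0,1],[0,0,1],[0,0,0.6],[0,0,0]], jaw=[0,0,0,0,0,0,0,0,0,0])

```text
time_s: 8.8
ee_pos: [0.4965, 0.2594, 0.0858]
ee_rot: [0.803, 0.596, -0.001, -0.0]
wrist_force: [0.0, 0.6, -0.7]
width: 0.0002
```

```bash
python3 st.py 38 0 62.5
```

```text
t 8.8 tip rack mm [38.2  0.4 68.8] z axis [-0.002 -0.    -1.   ] yaw tool x vs rack y deg -0.12 F [ 0.   0.6 -0.7] j [ 0.05  0.67 -0.78  1.89  0.62  0.84  0.22]
travel cm [-0.04 -0.02  0.63]
```

servo_tool(rot=[[0,0,0],[0,0,0],[0,0,0],[0,0,0],[0,0,0]], travel=[[0,0,0.3],[0,0,0.2],[0,0,0.1],[0,0,0],[0,0,0]], jaw=[0,0,0,0,0])

```text
time_s: 9.43
ee_pos: [0.4973, 0.2592, 0.0806]
ee_rot: [0.803, 0.596, -0.0, 0.0]
wrist_force: [-0.0, -0.9, -0.9]
width: 0.0008
```

```bash
python3 st.py 38 0 62.5
```

```text
t 9.425 tip rack mm [39.   0.5 63.6] z axis [-0. -0. -1.] yaw tool x vs rack y deg -0.16 F [-0.  -0.9 -0.9] j [ 0.04  0.67 -0.77  1.89  0.63  0.83  0.22]
travel cm [-0.05 -0.1   0.11]
```

servo_tool(rot=[[0,0,0],[0,0,0],[0,0,0]], travel=[[0,0,0.1],[0,0,0.05],[0,0,0]], jaw=[0,0,0])

```text
time_s: 9.8
ee_pos: [0.4974, 0.2593, 0.0798]
ee_rot: [0.803, 0.596, -0.0, 0.0]
wrist_force: [-1.1, -1.2, 7.0]
width: 0.0002
```

```bash
python3 st.py 38 0 62.5
```

```text
t 9.8 tip rack mm [39.1  0.6 62.8] z axis [ 0.    -0.001 -1.   ] yaw tool x vs rack y deg -0.16 F [-1.1 -1.2  7. ] j [ 0.04  0.68 -0.77  1.89  0.63  0.83  0.22]
travel cm [-0.06 -0.11  0.03]
```

Contact is at 7 N with the tip at 62.8 mm, so the leaf is seated. I'm retracting now.

servo_tool(rot=[[0,0,0],[0,0,0],[0,0,0],[0,0,0],[0,0,0],[0,0,0],[0,0,0]], travel=[[0,0,-1],[0,0,-4],[0,0,-5],[0,-5,-4],[0,-5,0],[0,-5,0],[0,0,0]], jaw=[0,0,0,0,0,0,0])

```text
time_s: 10.68
ee_pos: [0.3517, 0.3036, 0.2188]
ee_rot: [0.801, 0.598, 0.0, 0.001]
wrist_force: [1.2, 0.8, -0.6]
width: 0.0003
```

```bash
python3 st.py; python3 - <<'E'
from h import *
p,S=viewer.grab_frame("scene"); cv2.imwrite("pics/s5.png",cv2.resize(p[120:320,180:440,::-1],None,fx=3,fy=3))
p,D=viewer.grab_frame("top"); cv2.imwrite("pics/t5.png",cv2.resize(p[150:310,210:410,::-1],None,fx=4,fy=4))
for n,DD in(("top",D),("scene",S)):
  Q=np.array([rk(dep(n,u,v,DD)) for v in range(170,305) for u in range(220,400) if DD[v,u]>0])
  m=(abs(Q[:,1])<.02)&(Q[:,0]<.048)&(Q[:,0]>.015)&(Q[:,2]>.05)&(Q[:,2]<.1)
  if m.sum()>5: c=np.polyfit(Q[m,0],Q[m,2],1);print(n,m.sum(),c,Q[m,2].min(),Q[m,2].max())
E
```

```text
t 10.675 tip rack mm [-113.1    1.   201.8] z axis [ 0.001 -0.001 -1.   ] yaw tool x vs rack y deg 0.2 F [ 1.2  0.8 -0.6] j [ 0.09  0.34 -1.02  2.01  0.35  0.98  0.18]
top 360 [0.00913026 0.06229616] 0.058328647709388726 0.0666204294207956
scene 249 [0.02201253 0.06093569] 0.057244185428855565 0.06466246386581043
```

View pics/s5.png

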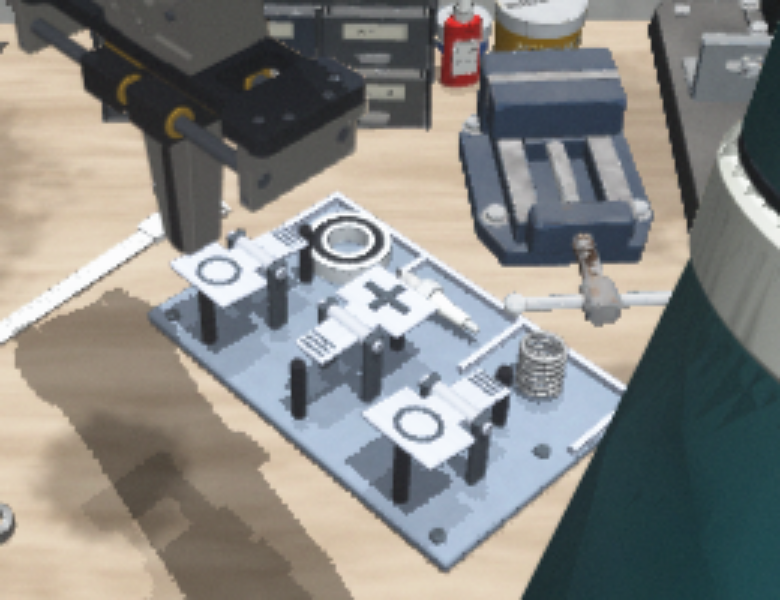

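View pics/t5.png

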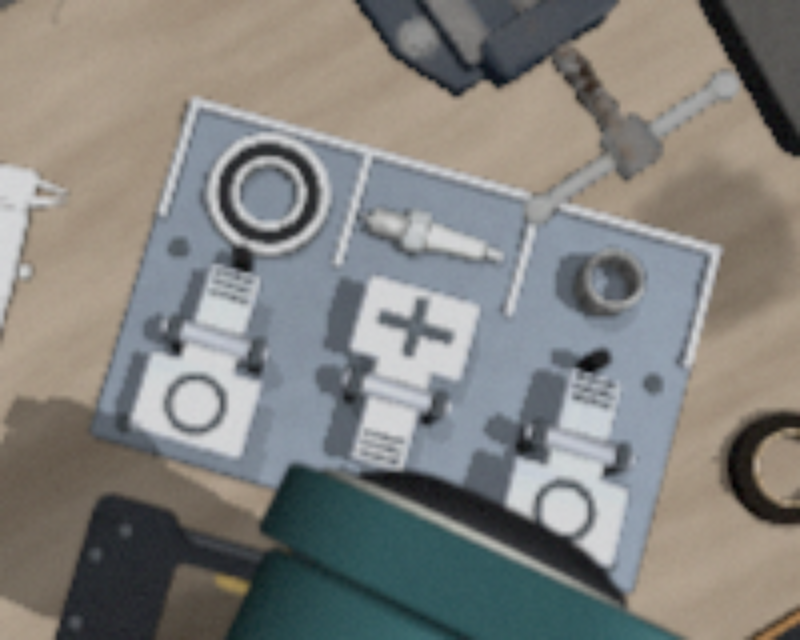

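The middle flag lies level with its cross up, at about (388,297) in the scene crop and (415,325) in the top crop. The other two flags still show their rings, and the parts look untouched. The arm is clear, so I'm handing in.

```bash
python3 -c "
from cell import ticket
print(ticket.close_job())"
```

```text
the job is handed in; nothing more can be done
None
```

The spark plug was in the middle bay. With closed fingertips I pressed that flag's tail down, pushed the leaf over past upright, and pressed it onto its far post with about 7 N. I then backed the arm off and handed the job in at about 11 s of the 45 s allowed.

Last checks:
- **Middle flag:** the cross faces up. The leaf surface reads about 61–63 mm high against 62.5 mm expected. Its slope is 0.5° in the top view and 1.3° in the scene view, so the two differ slightly but both are well within 8°.
- **Other flags and parts:** the left and right flags still lie on the near side with rings up. The spark plug, bearing and spring look unmoved in the pictures. The caliper and tape roll were only partly in these last pictures. I did not measure any of their positions again.
- **Arm:** clear of everything, with the tips about 200 mm up. No check failed.

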